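# Work a turning blank past the tool-rest post into its bay

### The arm

A 7-joint arm with a two-finger parallel gripper is mounted at the origin on the work surface. World frame = base frame: x ahead of the robot, y to its left, z up, the work surface at z = 0. Lengths are in m, angles in rad, forces in N, time in s.
With the tool pointing down it reaches from about 0.4 to 0.925 m from the base axis. Payload 5.6 kg.
Tool frame: the origin (TCP) lies on the centre line of the jaws, within the pads' length; the fingertips stand ahead of it and the grasp point (between the pads) lies 2 mm behind it (r.finger_overhang is the x of the fingertips in the tool frame, in m); x points along the fingers, z is the direction in which the jaws open and shut, and the axes are right-handed (so a half turn about x gives the same grasp; the last joint's range is limited). The gripper opens to 85 mm and grips with 20 to 120 N. Pads are 22 mm wide; open, the fingers measure 114 mm over their backs; the gripper's body (76 mm by 85 mm) begins 54 mm behind the grasp point. The pads swing forward as they close: fully open they stand 13 mm farther back than shut.
Start: joints at [-1.215, 0.468, -0.012, 1.603, 0.006, 1.071, -0.056], TCP at [0.252, 0.599, 0.248] pointing down, gripper open.
Joint ranges: [-2.53, 2.53], [-0.31, 2.02], [-1.57, 1.55], [0.28, 2.44], [-1.29, 4.43], [0.15, 1.84], [-2.92, 2.92]. Speed limits (rad/s): [2.57, 2.57, 3.14, 3.14, 3.14, 3.14, 3.14].

### API

Orientations are given as a rotation vector (axis times angle).
In Python, from rig import sensors, viewer, r gives the robot as it stands.
- The arm moves only by the tool send_rows, never from a script. Its argument "steps" is a list of rows, each a list of 4 numbers: the shift along the tool's x, y, z in mm, then the turn about the tool's x in rad. A call has 1 to 8 rows; each row shifts and turns the commanded pose from where the row before left it, along the tool's axes as they then stand; what a row does not reach is not made up. A row lasts 1/10 s, in which the tool goes at most 50 mm and 8.59 degrees, less where a joint would pass 70% of its speed; a pose out of reach is approached as far as the arm can. A call is refused whole if a number of a shift passes 50 or a number of a turn 0.15, either way. A call with a gripper value outside its range is refused whole. "grip" is the finger opening in mm, from 0 to 85.4, set as the call begins (left out, the last holds). The fingers move at their own pace and stop on an object; "squeeze" is the grip in N (left out, the last holds). Time passes only in rows, so rows that do not move let the fingers close. It gives the time, the measured TCP pose, the force and the opening at its end, in the units of the state.
- sensors.get_obs(): the state, without advancing time (a new reading comes with each control period).
- viewer.grab_frame(name): name is "scene" or "side" or "wrist"; returns the picture (384x512x3 uint8, red, green, blue); there is no depth.
- viewer.camera_info(name): a dict with "fov_y" (degrees; the focal length in pixels is half the picture's height over the tangent of half this angle, whatever the lens; pixels are square), "cx", "cy" (the principal point, pixels), "origin" and "attitude" of the camera in the world; the wrist camera has in their place "T_tool_cam" (4x4, takes a point from camera to tool coordinates, whose origin is the TCP and whose axes are the tool frame's). Camera axes: x right, y down, z forward; pixel columns grow to the right and rows downward; lengths in m; the calibration is good to about 2 mm. A picture is of the moment at which its call begins: read the wrist's pose just before it. camera_info takes no time and is no camera call.
- r.sign_off(): hands the job in, once; it reports no verdict.
The state is a dict: "time_s": time; "q": joint angles; "qd": joint speeds; "effort": joint torques, N m; "tcp_pos": TCP position; "tcp_rot": TCP orientation; "contact_force": force on the tool from outside, world axes, zero at the start; "torque": the same for the moment, N m; "finger_gap": finger opening in m.
Only numpy, scipy, OpenCV 4.12 (cv2) and the standard library are available. Lean on these libraries where they do the work, as an engineer would, in place of code of your own. Each camera call takes 0.05 s, during which the arm holds its last target. There are 200 camera calls.

### The job

Work the long square turning blank past the tool-rest post and into the low plywood bay by pushing its ends with the fingertips: slip its left end in behind the post first, then swing the right end in, until the blank lies flat against the bay's back fence between the two end cheeks. Only push it along the bench: never take it between the fingers, lift it or tip it, and leave the bowl, the gouge and the tin where they are.

Things in the scene. Friction and masses are not known exactly. Their poses are not given: they have to be found in the camera images.
- blank: Loose square-section hardwood turning blank, pale wood, 40 x 260 x 40 mm (x, y, z), about 0.3 kg, lying on the bench. Origin at the centre of its underside; y runs along its length (+y towards its left end), z up. It starts on the robot's side of the bay, shifted to the right (-y) of it.
- blank_left (a point): Centre of the blank's left end face (its +y end), 130 mm from the middle, 20 mm above the underside.
- blank_right (a point): Centre of the blank's right end face (its -y end), 130 mm from the middle, 20 mm above the underside.
- bay: Fixed plywood bay, 30 mm high, open towards the robot. Origin on the bench at the middle of the back fence's inner face (plane x = 0); x points into the fence, away from the robot, y along it (left). A cheek at each end stands out 40 mm towards the robot; inner faces of the cheeks at y = -160 and +160 mm, each 22 mm thick. Blank flat against the fence: its origin at x = -20 mm.
- post: Fixed upright round grey tool-rest post, 32 mm in diameter, 68 mm high; a small dark locking lever sticks out to 40 mm from its axis towards the robot, 52 mm up. Origin on its axis at the bench; axes parallel to the bay's. It stands before the left half of the bay, 65 to 85 mm left of its middle, with a gap of 68 to 76 mm between it and the fence.
- bowl: Bystander: loose turned wooden bowl, 130 mm across, 50 mm high, well to the left. Origin at the centre of its underside.
- gouge: Bystander: loose turning gouge with wooden handle and steel blade, 280 mm long, about 30 mm high, lying along its x axis left of the work on the robot's side. Origin on the bench under its middle.
- tin: Bystander: loose round aluminium wax tin, 68 mm across, 45 mm high, far right. Origin at the centre of its underside.
Mind the look-alikes: they are no part of the job. There is more than one size of the post; the one meant has the size given above.

How it is judged:
On the way:
1. the blank's left end is behind the post (at least 15 mm past the post's axis, between post and fence) while its right end is still outside the bay (its centre more than 60 mm from the fence) (y of blank_left in the frame of post above 0.015 m and x of blank_left in the frame of post above 0.016 m and x of blank_right in the frame of bay below -0.06 m), for 0.1 s.
At the end, for the whole second after the job is handed in: The blank lies at rest on the bench inside the bay, between the cheeks, both its ends within 8 mm of touching the back fence (x of blank_left in the frame of bay between -0.028 and -0.012 m and x of blank_right in the frame of bay between -0.028 and -0.012 m and y of blank_left in the frame of bay below 0.165 m and y of blank_right in the frame of bay above -0.165 m and height (world z) of blank below 0.006 m and angle between blank's own z axis and vertical below 0.06 rad and linear speed of blank below 0.02 m/s).
It fails at once if the blank is taken between the fingers (the grasp point is inside the blank's outline, below 50 mm) (x of the grasp point in the frame of blank between -0.017 and 0.017 m and y of the grasp point in the frame of blank between -0.127 and 0.127 m and z of the grasp point in the frame of blank below 0.05 m).
It fails at once if the blank is lifted off the bench (more than 10 mm) or tipped (more than about 11 degrees) (height (world z) of blank above 0.01 m or angle between blank's own z axis and vertical above 0.2 rad).
It fails at once if the bowl, the gouge or the tin is moved more than 20 mm (distance of any of bowl, gouge, tin from where it was at the start of the episode above 0.02 m).
It also fails if it takes over 69 s, if anything falls off the work surface, if the arm or the gripper's body presses on something with over 40 N, if the wrist force passes 120 N, or if a joint passes its speed limit or range.

## Working session

There is one attempt and no reset: what is moved stays moved. The work goes in short steps, Python scripts to look and compute and a tool call to move; the robot and the scene stay as the last step left them, time stands still between calls to the robot, and variables do not carry over. Pictures are saved under pics/ and viewed, about 8 in all and at most 12, crops included, and the job is handed in when it is done.

Besides the shell and the picture viewer there is one more tool, called after "Emit:" as a command line: name --pt "numbers of a row" for each row, then --argument value for the rest. send_rows: Moves the arm, as the interface text tells. Its arguments: {"type":"object","properties":{"steps":{"type":"array"},"grip":{"type":"number"},"squeeze":{"type":"number"}},"required":["steps"]}

```bash
mkdir -p pics; python3 - <<'E'
from rig import sensors, viewer, r
import cv2
for n in("scene","side"):
    im=viewer.grab_frame(n); cv2.imwrite(f"pics/{n}0.png",cv2.resize(im[:,:,::-1],(800,600),interpolation=cv2.INTER_CUBIC)); print(n,viewer.camera_info(n))
print(viewer.camera_info("wrist"),r.finger_overhang); print(sensors.get_obs())
E
```

```text
scene {'fov_y': 43.275115566445436, 'cx': 251.22390717719904, 'cy': 195.9457679771721, 'origin': array([ 1.48701353, -0.39126414,  0.88583265]), 'attitude': array([-1.93060858, -1.32915433,  0.64317048])}
side {'fov_y': 53.569958170592244, 'cx': 254.1238414298186, 'cy': 193.37110520728478, 'origin': array([0.35338052, 0.75747015, 0.73878298]), 'attitude': array([-0.28904801,  2.76015299, -1.24159653])}
{'fov_y': 65.00100904365702, 'cx': 258.51586112526286, 'cy': 194.63603430809397, 'T_tool_cam': array([[-8.61554392e-04, -2.84874902e-01,  9.58564316e-01,
        -1.24915526e-01],
       [ 7.13282257e-04, -9.58564603e-01, -2.84874347e-01,
         7.28200817e-02],
       [ 9.99999374e-01,  4.38292175e-04,  1.02905176e-03,
         5.70348094e-04],
       [ 0.00000000e+00,  0.00000000e+00,  0.00000000e+00,
         1.00000000e+00]])} 0.017
{'time_s': 0.1, 'q': array([-1.21501095,  0.46829033, -0.01157122,  1.60354194,  0.00602146,
        1.07133855, -0.05632216]), 'qd': array([ 0.00065633, -0.00306261,  0.00075841, -0.00303772,  0.00134864,
        0.00086475, -0.00018722]), 'effort': array([ 8.84554956e-04, -5.33518016e+01,  2.14302214e-02, -2.51961672e+01,
        1.14579464e-02,  4.31073859e-03, -3.32543277e-05]), 'tcp_pos': array([0.25229674, 0.59853834, 0.24742843]), 'tcp_rot': array([-0.9115094 ,  1.3731372 ,  0.90990907]), 'contact_force': array([ 0.25230479, -0.16764395,  0.28208758]), 'torque': array([-0.00821065, -0.00818691, -0.01493831]), 'finger_gap': 0.08544209095937907}
```

View pics/scene0.png

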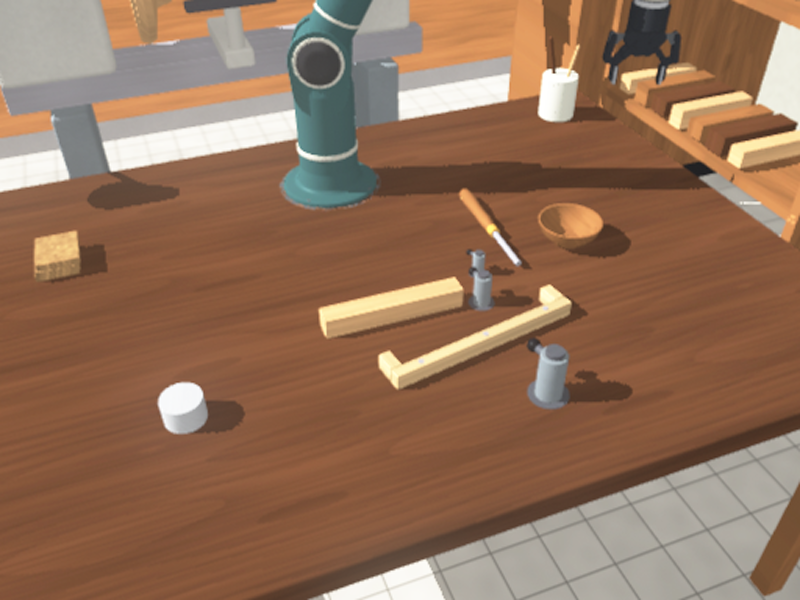

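View pics/side0.png

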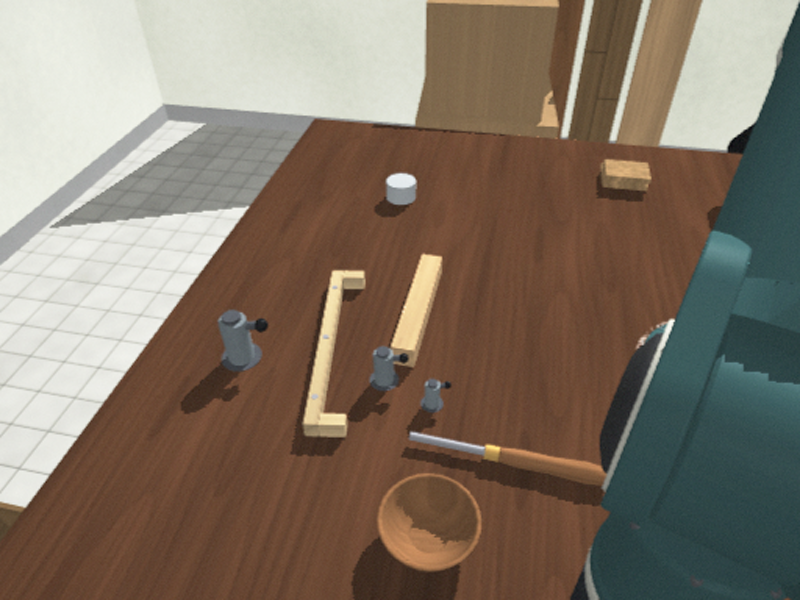

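Both pictures show three posts. In the side view they are the large one at (238,340) beyond the fence, the middle one at (384,368) between the blank and the bay's left half, and the small one at (432,395) nearer the gouge. The middle one fits the position and gap given. I'll confirm its size in an enlarged crop.

```bash
python3 - <<'E'
import cv2
from rig import viewer
# native crops x5 ; side crop origin (185,150) 115x140 ; scene crop origin (195,150) 180x105
s=viewer.grab_frame("side")[150:290,185:305,::-1]; cv2.imwrite("pics/side_c.png",cv2.resize(s,None,fx=4.28,fy=4.28,interpolation=cv2.INTER_CUBIC)); print(s.shape)
s=viewer.grab_frame("scene")[155:265,200:380,::-1]; cv2.imwrite("pics/scene_c.png",cv2.resize(s,(792,484),interpolation=cv2.INTER_CUBIC))
E
```

```text
(140, 120, 3)
```

View pics/side_c.png

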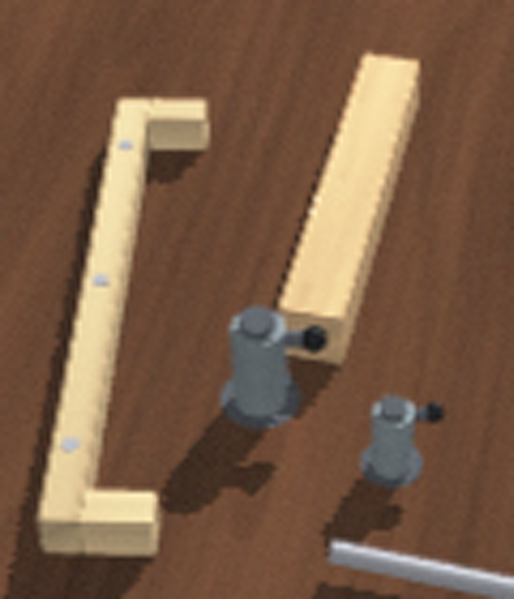

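View pics/scene_c.png

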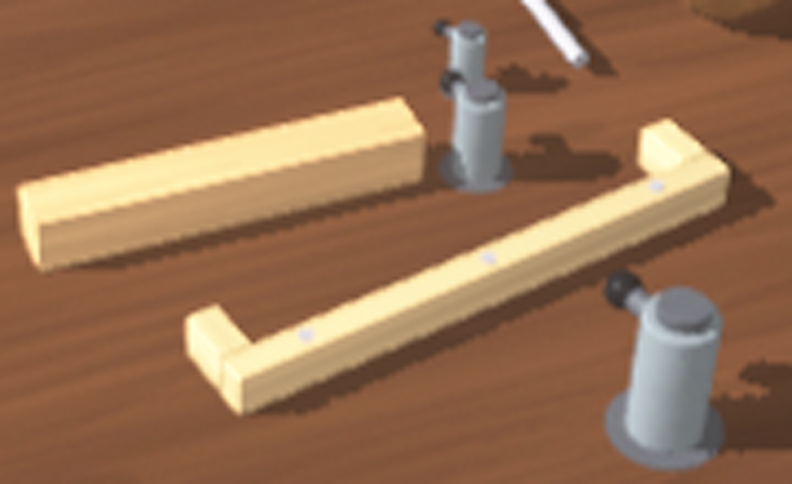

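The crops show the middle post (side crop top (257,320), scene crop top (485,90)) just in front of the blank's left end and before the left half of the bay. A smaller twin stands behind it, at side crop (394,408). Next I'll triangulate the points.

```bash
cat > h.py <<'E'
import numpy as np
from scipy.spatial.transform import Rotation as R
from rig import viewer, sensors
def ray(n,u,v,info=None):
    c=info or viewer.camera_info(n); f=192/np.tan(np.radians(c["fov_y"]/2))
    d=np.array([(u-c["cx"])/f,(v-c["cy"])/f,1])
    if n=="wrist":
        o=sensors.get_obs(); Rt=R.from_rotvec(o["tcp_rot"]).as_matrix(); T=c["T_tool_cam"]
        return o["tcp_pos"]+Rt@T[:3,3], Rt@T[:3,:3]@d
    return np.array(c["origin"]),R.from_rotvec(c["attitude"]).as_matrix()@d
def at(n,u,v,z):
    o,d=ray(n,u,v); return o+d*(z-o[2])/d[2]
def tri(a,b):
    (o1,d1),(o2,d2)=ray(*a),ray(*b); s=np.linalg.lstsq(np.c_[d1,-d2],o2-o1,rcond=None)[0]
    p,q=o1+s[0]*d1,o2+s[1]*d2; return (p+q)/2,np.linalg.norm(p-q)
E
python3 - <<'E'
from h import *
np.set_printoptions(precision=4,suppress=True)
S=lambda u,v:("side",185+u/4.28,150+v/4.28)
C=lambda u,v:("scene",200+u/4.4,155+v/4.4)
for nm,z,s,c in [("blank R far(fence side)",.04,(366,54),(40,222)),("blank R near",.04,(419,62),(18,187)),("blank L far",.04,(281,312),(425,133)),("blank L near",.04,(344,320),(403,98)),
 ("fence/cheek R in",.03,(149,121),(258,352)),("fence outer R",.03,(118,99),(243,378)),("cheek R tip in",.03,(207,119),(217,305)),("cheek R tip out",.03,(207,99),(187,317)),
 ("fence/cheekL in",.03,(92,490),(688,160)),("cheekL tip in",.03,(157,491),(640,130)),("cheekL tip out",.03,(157,523),(670,120)),("fence out L",.03,(40,522),(728,170)),
 ("screw mid",.03,(101,281),(488,258)),("post top",.068,(257,320),(485,90)),("small post top",.05,(394,408),(470,31)),("gouge tip",.02,(333,550),(583,58))]:
    a=at(*S(*s),z); b=at(*C(*c),z); print(nm,a[:2],b[:2],*tri(S(*s),C(*c)))
o=sensors.get_obs(); print(R.from_rotvec(o["tcp_rot"]).as_matrix())
for nm,z,u,v in[("bowl",.05,428,520),("tin",.045,401,182),("gouge end",.02,605,478)]: print(nm,at("side",u*.64,v*.64,z))
E
```

```text
blank R far(fence side) [ 0.5132 -0.1611] [ 0.5152 -0.1592] [ 0.5137 -0.1596  0.04  ] 0.0023048921379015537
blank R near [ 0.4747 -0.1592] [ 0.4778 -0.1623] [ 0.4751 -0.1618  0.0379] 0.00028169986366128523
blank L far [0.5164 0.1   ] [0.5211 0.0967] [0.5173 0.0981 0.0373] 0.0011845869465147518
blank L near [0.4783 0.099 ] [0.482  0.0989] [0.4792 0.0991 0.0389] 0.0024138006200274003
fence/cheek R in [ 0.6482 -0.0696] [ 0.6605 -0.0725] [ 0.652  -0.072   0.0249] 0.006497687774331923
fence outer R [ 0.6764 -0.0888] [ 0.6771 -0.0881] [ 0.6766 -0.0884  0.03  ] 0.0009113559643302315
cheek R tip in [ 0.6095 -0.0796] [ 0.6145 -0.0806] [ 0.6109 -0.0805  0.028 ] 0.0027091958850464022
cheek R tip out [ 0.6151 -0.1011] [ 0.6178 -0.1007] [ 0.6159 -0.1009  0.0292] 0.0020246446170828357
fence/cheekL in [0.5899 0.2423] [0.5964 0.2467] [0.5924 0.2451 0.0296] 0.007522630524474565
cheekL tip in [0.555  0.2358] [0.5579 0.2335] [0.5557 0.2347 0.0282] 0.0005329048331163234
cheekL tip out [0.5491 0.2562] [0.5557 0.2569] [0.5512 0.2571 0.0282] 0.005016178691734665
fence out L [0.6106 0.2683] [0.6145 0.265 ] [0.6117 0.2668 0.0275] 0.000505917815448043
screw mid [0.6336 0.0869] [0.635  0.0866] [0.6341 0.0868 0.0295] 0.0007902284320103597
post top [0.5218 0.1353] [0.5267 0.1346] [0.5231 0.1351 0.0663] 0.002905331610027479
small post top [0.4366 0.1688] [0.4423 0.1658] [0.4375 0.1673 0.0472] 0.0019890793620685777
gouge tip [0.4552 0.2471] [0.4621 0.2439] [0.4566 0.2459 0.0166] 0.002700648860962906
[[-0.0004 -0.9215  0.3884]
 [-0.001   0.3884  0.9215]
 [-1.     -0.0001 -0.0011]]
bowl [0.4051 0.3879 0.05  ]
tin [ 0.6104 -0.4142  0.045 ]
gouge end [0.1825 0.2622 0.02  ]
```

Bay: origin ≈(0.623, 0.084), x axis at +9.8°. The middle post at (0.5235, 0.135) is (-0.089, +0.067) in the bay frame, a gap of ~73 mm, and its height came out at ~66 mm, so it is the one described. The small one is 47 mm high and outside the stated range; the large one is behind the fence.

Blank: centre (0.496, -0.031), tilted about 10.5° to the bay with its left end towards the fence.

Now I'll move over and approach the blank's near side.

Emit:
send_rows --pt "0 -25 -30 0" --pt "0 -25 -30 0" --pt "0 -25 -30 0" --pt "0 -25 -30 0" --pt "0 -25 -30 0" --pt "0 -25 -30 0" --pt "0 -25 -30 0" --pt "0 -25 -30 0" --grip 85

```text
time_s: 1.0
tcp_pos: [0.3438, 0.2985, 0.2483]
tcp_rot: [-0.91, 1.372, 0.911]
contact_force: [0.6, -0.1, 0.1]
finger_gap: 0.085
```

Emit:
send_rows --pt "0 -26 -31 0" --pt "0 -26 -31 0" --pt "0 -26 -31 0" --pt "0 -26 -31 0" --pt "0 -26 -31 0" --pt "0 -26 -31 0" --pt "0 -26 -31 0" --pt "0 -26 -31 0"

```text
time_s: 1.8
tcp_pos: [0.4391, -0.0108, 0.2485]
tcp_rot: [-0.911, 1.371, 0.911]
contact_force: [0.5, 0.8, 0.1]
finger_gap: 0.0849
```

Emit:
send_rows --pt "0 0 0 -0.13" --pt "0 0 0 -0.13" --pt "0 0 0 -0.13" --pt "0 0 0 0"

```text
time_s: 2.2
tcp_pos: [0.4388, -0.0093, 0.2483]
tcp_rot: [-1.203, 1.213, 1.203]
contact_force: [-0.5, -0.3, 0.4]
finger_gap: 0.0849
```

```bash
cat >> h.py <<'E'
np.set_printoptions(precision=4,suppress=True)
B=np.array([.6232,.0839]); A=np.arctan2(.0545,.315)
Rb=np.array([[np.cos(A),-np.sin(A)],[np.sin(A),np.cos(A)]])
def b2w(p): return B+Rb@np.array(p)
def w2b(p): return Rb.T@(np.array(p)[:2]-B)
def st():
    o=sensors.get_obs(); M=R.from_rotvec(o["tcp_rot"]).as_matrix()
    print("t",round(o["time_s"],2),"tcp",o["tcp_pos"],"bay",w2b(o["tcp_pos"]),"ztool ang bay(deg)",np.degrees(np.arctan2(M[1,2],M[0,2])-A),"F",o["contact_force"],"gap",o["finger_gap"]); return o,M
def to(x,y,z,ang=None):
    "world target, tool z angle in degrees (bay frame) -> tool shift mm, turn"
    o,M=st(); d=M.T@(np.array([x,y,z])-o["tcp_pos"])*1000
    t=0 if ang is None else -(np.radians(ang)+A-np.arctan2(M[1,2],M[0,2])); print("to shift",d,"turn",t)
E
python3 -c "
from h import *
to(.44,-.01,.025,90-10.5)"
```

```text
t 2.2 tcp [ 0.4388 -0.0093  0.2483] bay [-0.1976 -0.0604] ztool ang bay(deg) 79.67927851886809 F [-0.5469 -0.2524  0.4217] gap 0.08491365515706212
to shift [223.2721  -1.2136  -0.735 ] turn 0.0031290004323467624
```

Emit:
send_rows --pt "45 0 0 0" --pt "45 0 0 0" --pt "45 0 0 0" --pt "45 0 0 0" --pt "30 0 0 0" --pt "13 0 0 0" --pt "0 0 0 0"

```text
time_s: 2.9
tcp_pos: [0.438, -0.0093, 0.0242]
tcp_rot: [-1.2, 1.217, 1.203]
contact_force: [-0.2, -0.9, -0.4]
finger_gap: 0.0855
```

Emit:
send_rows --pt "0 -8 0 0" --pt "0 -8 0 0" --pt "0 -5 0 0" --pt "0 -5 0 0" --pt "0 -5 0 0" --pt "0 -5 0 0" --pt "0 -5 0 0" --pt "0 0 0 0"

```text
time_s: 3.7
tcp_pos: [0.4809, -0.0095, 0.0253]
tcp_rot: [-1.204, 1.212, 1.202]
contact_force: [0.5, -0.5, -0.7]
finger_gap: 0.085
```

```bash
python3 - <<'E'
from h import *; import cv2
st()
a=viewer.grab_frame("side")[150:290,185:305,::-1]; a=cv2.resize(a,(480,560),interpolation=cv2.INTER_CUBIC)
b=viewer.grab_frame("wrist")[:,:,::-1]; b=cv2.resize(b,(320,240)); 
c=np.zeros((560,800,3),np.uint8); c[:,:480]=a; c[:240,480:]=b; cv2.imwrite("pics/p1.png",c)
E
```

```text
t 3.7 tcp [ 0.4809 -0.0095  0.0253] bay [-0.1561 -0.0678] ztool ang bay(deg) 79.68425136671326 F [ 0.5106 -0.5367 -0.6502] gap 0.08497803738309448
```

View pics/p1.png

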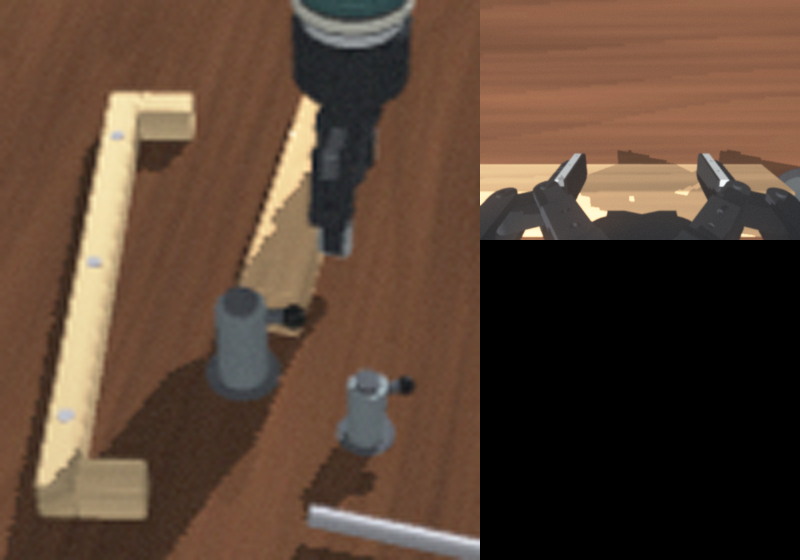

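The wrist inset shows both open fingertips at the blank's near edge (row ~160). The side crop shows the blank moved towards the fence, with its left end beside the post and clear of it. I'll keep pushing and add the turn.

Emit:
send_rows --pt "0 -5 0 0.01" --pt "0 -5 0 0.015" --pt "0 -5 1 0.02" --pt "0 -5 2 0.02" --pt "0 -5 3 0.02" --pt "0 -5 3 0.02" --pt "0 -5 3 0.015" --pt "0 -3 3 0"

```text
time_s: 4.6
tcp_pos: [0.5198, 0.0033, 0.0253]
tcp_rot: [-1.114, 1.267, 1.113]
contact_force: [-2.3, -0.8, 0.2]
finger_gap: 0.0854
```

```bash
python3 - <<'E'
from h import *; import cv2
o,M=st()
a=viewer.grab_frame("side")[150:270,185:295,::-1]; a=cv2.resize(a,None,fx=4,fy=4,interpolation=cv2.INTER_CUBIC)
b=viewer.grab_frame("scene")[155:265,200:380,::-1]; b=cv2.resize(b,(360*800//800,220),interpolation=cv2.INTER_CUBIC)
c=np.zeros((480,800,3),np.uint8); c[:,:440]=a; c[:220,440:800]=b; cv2.imwrite("pics/p2.png",c)
E
```

```text
t 4.6 tcp [0.5198 0.0033 0.0253] bay [-0.1156 -0.0618] ztool ang bay(deg) 72.77054813025877 F [-2.312  -0.8165  0.1707] gap 0.08542550545207392
```

View pics/p2.png

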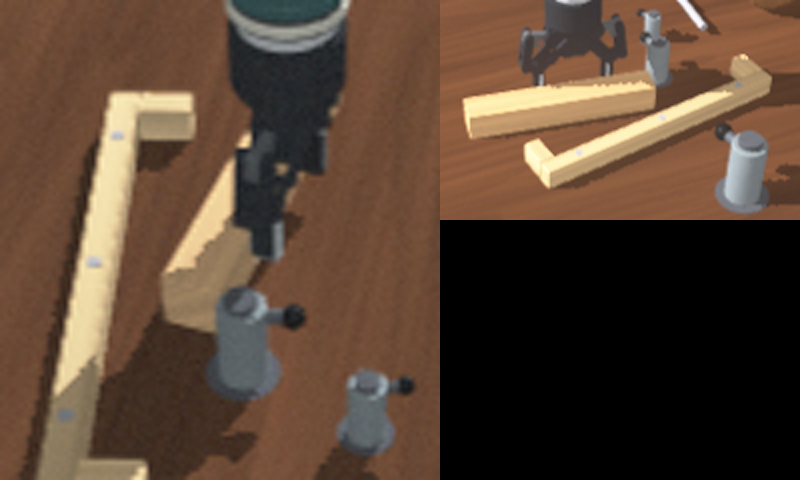

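The side crop shows the left end behind the post's line, with its far top corner at (163,283) and clear of the post at (243,300). The scene inset shows the top far edge from (470,108) to (655,86).

```bash
python3 - <<'E'
from h import *
L1=w2b(at("side",185+163/4,150+283/4,.04)); L2=w2b(at("scene",200+215/2,155+86/2,.04)); Rr=w2b(at("scene",200+30/2,155+108/2,.04)); 
print(L1,L2,Rr,w2b(at("side",185+170/4,150+318/4,0)))
L=(L1+L2)/2; d=L-Rr; print("theta",np.arctan2(d[0],d[1]),np.linalg.norm(d))
# planned: theta .30 far left corner
th=.30;u=np.array([np.sin(th),np.cos(th)]);n=np.array([u[1],-u[0]]); print("planned",np.array([-.0536,.034])+.02*n)
E
```

```text
[-0.0382  0.0284] [-0.0363  0.0234] [-0.1266 -0.2141] [-0.0396  0.0215]
theta 0.35645002661291164 0.25609935529454214
planned [-0.0345  0.0281]
```

The blank is as planned: far-left corner at (-0.037, 0.026), θ ≈ 0.30–0.35. Next I'll back off, rise, go round to the right end and turn the jaws 90° with a small opening, for a flat two-pad push on the end face.

Emit:
send_rows --pt "0 15 0 0" --pt "0 15 0 0" --pt "-45 0 0 0" --pt "-45 0 0 0" --pt "0 0 -40 0" --pt "0 0 -40 0" --pt "0 0 -40 0" --pt "0 0 -40 0"

```text
time_s: 5.5
tcp_pos: [0.4691, -0.153, 0.1158]
tcp_rot: [-1.115, 1.266, 1.113]
contact_force: [0.2, -0.9, 0.3]
finger_gap: 0.0854
```

Emit:
send_rows --pt "0 -30 -20 0" --pt "0 -31 -15 0" --pt "0 0 0 0.15" --pt "0 0 0 0.15" --pt "0 0 0 0.15" --pt "0 0 0 0.15" --pt "0 0 0 0.15" --pt "0 0 0 0.15" --grip 10

```text
time_s: 6.3
tcp_pos: [0.5252, -0.1942, 0.1155]
tcp_rot: [-0.42, 1.529, 0.42]
contact_force: [-0.3, 0.1, 0.5]
finger_gap: 0.0101
```

Emit:
send_rows --pt "0 0 0 0.15" --pt "0 0 0 0.15" --pt "0 0 0 0.15" --pt "0 0 0 0.15" --pt "0 0 0 0.07" --pt "0 0 0 0" --pt "0 0 0 0"

```text
time_s: 7.0
tcp_pos: [0.525, -0.1942, 0.1153]
tcp_rot: [0.099, 1.568, -0.099]
contact_force: [-0.4, -0.2, 0.0]
finger_gap: 0.0102
```

```bash
python3 - <<'E'
from h import *; import cv2
th=.30;u=np.array([np.sin(th),np.cos(th)])
t=b2w(np.array([-.057,.032])-.26*u-.045*u); to(t[0],t[1],.030,-17.2)
b=viewer.grab_frame("scene")[155:265,180:360,::-1]; cv2.imwrite("pics/p3.png",cv2.resize(b,None,fx=4,fy=4,interpolation=cv2.INTER_CUBIC))
E
```

```text
t 7.0 tcp [ 0.525  -0.1942  0.1153] bay [-0.1441 -0.2573] ztool ang bay(deg) -17.021462825395087 F [-0.352  -0.1782  0.0311] gap 0.01017184504037715
to shift [85.3268 -2.8831 -2.2863] turn 0.003116061534063741
```

View pics/p3.png

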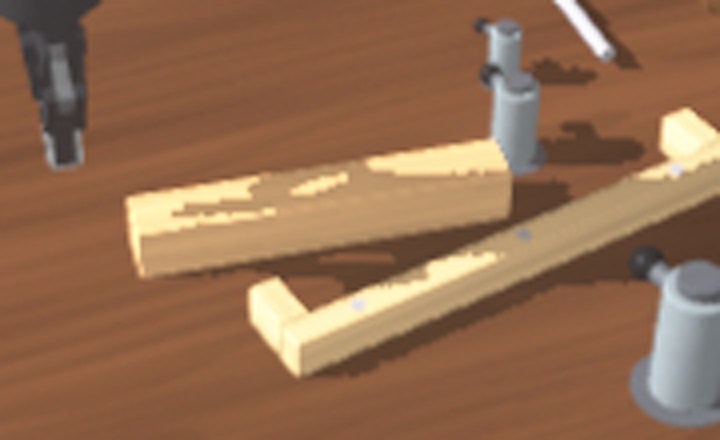

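The blank's top corners are clear here: right end (126,200) and (140,235), left end (490,143) and (511,175).

```bash
python3 - <<'E'
from h import *
P=[w2b(at("scene",180+u/4,155+v/4,.04)) for u,v in[(126,200),(140,235),(490,143),(511,175)]]
Rm=(P[0]+P[1])/2;Lm=(P[2]+P[3])/2;d=Lm-Rm;print(Rm,Lm,np.arctan2(*d),np.linalg.norm(d))
E
```

```text
[-0.1279 -0.2188] [-0.0513  0.026 ] 0.30295032758818413 0.2564805050383912
```

Emit:
send_rows --pt "40 0 0 0" --pt "35 0 0 0" --pt "10 0 0 0" --pt "0 10 0 0" --pt "0 10 0 0" --pt "0 6 0 0" --pt "0 6 0 0" --pt "0 6 0 0"

```text
time_s: 7.85
tcp_pos: [0.5306, -0.1568, 0.0315]
tcp_rot: [0.099, 1.566, -0.101]
contact_force: [-0.1, -2.7, 1.5]
finger_gap: 0.0099
```

Emit:
send_rows --pt "0 6 0 0" --pt "0 6 0 0" --pt "0 6 0 0" --pt "0 6 0 0" --pt "0 6 0 0" --pt "0 6 0 0" --pt "0 0 0 0"

```text
time_s: 8.55
tcp_pos: [0.5343, -0.1193, 0.03]
tcp_rot: [0.1, 1.569, -0.098]
contact_force: [0.1, -0.3, 0.1]
finger_gap: 0.0102
```

```bash
python3 - <<'E'
from h import *; import cv2
st()
b=viewer.grab_frame("scene")[155:265,180:360,::-1]; cv2.imwrite("pics/p4.png",cv2.resize(b,None,fx=4,fy=4,interpolation=cv2.INTER_CUBIC))
E
```

```text
t 8.55 tcp [ 0.5343 -0.1193  0.03  ] bay [-0.1222 -0.185 ] ztool ang bay(deg) -17.057963006473102 F [ 0.0615 -0.3403  0.1396] gap 0.01019636122750244
```

View pics/p4.png

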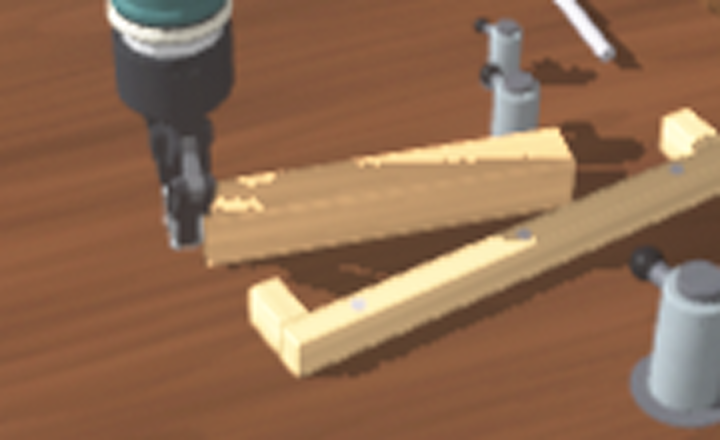

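The left end, with top corners at (555,128) and (575,163), is sliding in behind the post, and the blank is still square to the pads. I'll keep going.

Emit:
send_rows --pt "0 6 0 0" --pt "0 6 0 0" --pt "0 6 0 0" --pt "0 6 0 0" --pt "0 6 0 0" --pt "0 6 0 0" --pt "0 6 0 0" --pt "0 0 0 0"

```text
time_s: 9.4
tcp_pos: [0.5399, -0.0779, 0.0303]
tcp_rot: [0.1, 1.569, -0.099]
contact_force: [0.4, -0.2, 0.6]
finger_gap: 0.0098
```

```bash
python3 - <<'E'
from h import *; import cv2
st()
b=viewer.grab_frame("scene")[145:265,190:380,::-1]; cv2.imwrite("pics/p5.png",cv2.resize(b,None,fx=4,fy=4,interpolation=cv2.INTER_CUBIC))
E
```

```text
t 9.4 tcp [ 0.5399 -0.0779  0.0303] bay [-0.1097 -0.1452] ztool ang bay(deg) -17.06199493359946 F [ 0.3761 -0.2088  0.6167] gap 0.009837528366802845
```

View pics/p5.png

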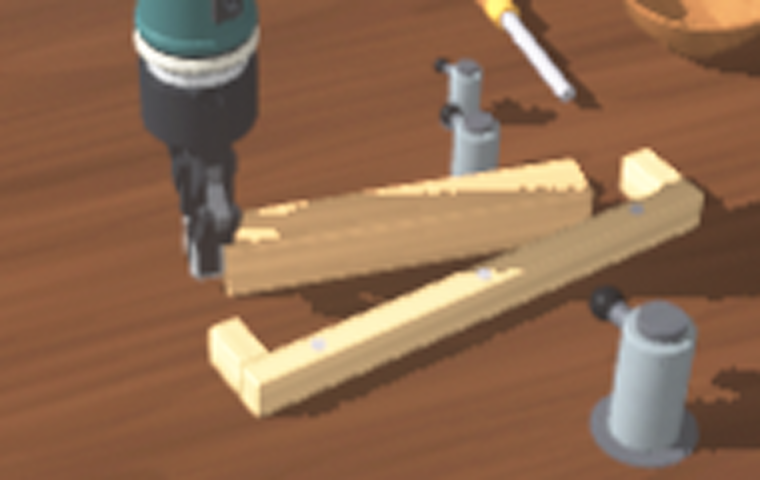

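The left end's top corners, (575,160) and (592,190), are well past the post at (478,125), and the right end is still far out. By dead reckoning blank_left is ≈(-0.030, 0.114) and blank_right ≈(-0.107, -0.135) in the bay frame, so the waypoint is met. I'll give a short extra push, then go round to the near side with open jaws to swing it in.

Emit:
send_rows --pt "0 4 0 0" --pt "0 3 0 0" --pt "0 0 0 0" --pt "0 -25 0 0" --pt "-45 0 0 0" --pt "-45 0 0 0" --pt "0 0 -30 0" --pt "0 0 -25 0"

```text
time_s: 10.25
tcp_pos: [0.4827, -0.0899, 0.1214]
tcp_rot: [0.101, 1.566, -0.1]
contact_force: [-0.2, -0.1, -0.7]
finger_gap: 0.01
```

Emit:
send_rows --pt "0 36 0 0" --pt "0 35 0 0" --pt "0 35 0 0" --pt "0 0 0 -0.15" --pt "0 0 0 -0.15" --pt "0 0 0 -0.15" --pt "0 0 0 -0.15" --pt "0 0 0 -0.15" --grip 85

```text
time_s: 11.05
tcp_pos: [0.4962, 0.0154, 0.1203]
tcp_rot: [-0.491, 1.514, 0.492]
contact_force: [-0.1, -1.0, 1.0]
finger_gap: 0.0852
```

Emit:
send_rows --pt "0 0 0 -0.15" --pt "0 0 0 -0.15" --pt "0 0 0 -0.15" --pt "0 0 0 -0.15" --pt "0 0 0 -0.15" --pt "0 0 0 -0.07" --pt "0 0 0 0"

```text
time_s: 11.75
tcp_pos: [0.4963, 0.0151, 0.1204]
tcp_rot: [-1.113, 1.267, 1.114]
contact_force: [0.2, 0.7, 0.5]
finger_gap: 0.0847
```

```bash
python3 - <<'E'
from h import *; import cv2
th=.30;u=np.array([np.sin(th),np.cos(th)]);n=np.array([u[1],-u[0]])
t=b2w(np.array([-.028,.122])-.19*u-.055*n); to(t[0],t[1],.025,72.8)
b=viewer.grab_frame("scene")[145:265,190:380,::-1]; cv2.imwrite("pics/p6.png",cv2.resize(b,None,fx=4,fy=4,interpolation=cv2.INTER_CUBIC))
E
```

```text
t 11.75 tcp [0.4963 0.0151 0.1204] bay [-0.1368 -0.0462] ztool ang bay(deg) 72.78044498740253 F [0.1677 0.6951 0.4533] gap 0.08474339182337831
to shift [95.4012  0.731   2.7583] turn -0.00034129935509485954
```

View pics/p6.png

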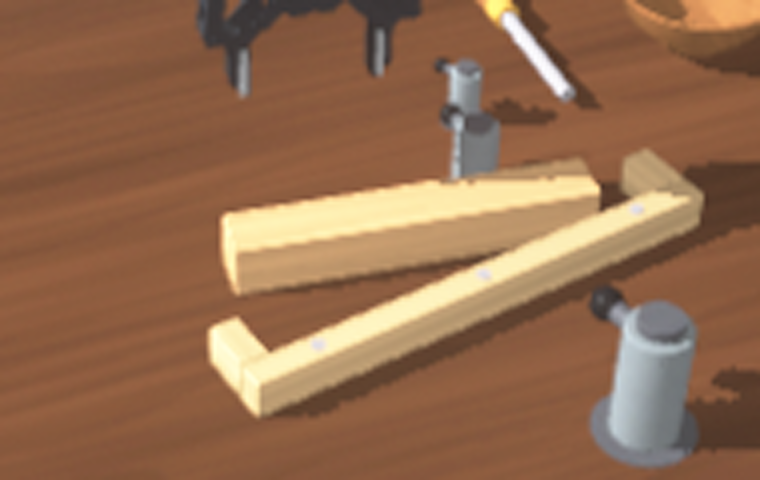

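The blank's top corners are right (222,213) and (239,251), left (583,160) and (599,183). The left end is tucked behind the post and the right end is outside the right cheek at (235,325).

```bash
python3 - <<'E'
from h import *
P=[w2b(at("scene",190+u/4,145+v/4,.04)) for u,v in[(222,213),(239,251),(583,160),(599,183)]]
Rm=(P[0]+P[1])/2;Lm=(P[2]+P[3])/2;d=Lm-Rm;print(Rm,Lm,np.arctan2(*d),np.linalg.norm(d))
E
```

```text
[-0.1031 -0.1271] [-0.0288  0.1216] 0.2902988809504799 0.2595770242933608
```

Emit:
send_rows --pt "45 0 0 0" --pt "40 0 0 0" --pt "10 0 0 0" --pt "0 -7 0 0" --pt "0 -7 0 0" --pt "0 0 0 0"

```text
time_s: 12.4
tcp_pos: [0.5133, 0.0131, 0.0272]
tcp_rot: [-1.115, 1.264, 1.11]
contact_force: [0.5, 0.0, -0.0]
finger_gap: 0.0848
```

Emit:
send_rows --pt "0 -5 0 0" --pt "0 -5 0 0" --pt "0 -5 0.3 -0.025" --pt "0 -5 0.3 -0.025" --pt "0 -5 0 -0.025" --pt "0 -5 0 -0.025" --pt "0 -5 0 -0.025" --pt "0 -5 -0.5 -0.025"

```text
time_s: 13.2
tcp_pos: [0.5504, 0.01, 0.0252]
tcp_rot: [-1.226, 1.198, 1.226]
contact_force: [-1.9, -0.7, 2.3]
finger_gap: 0.0848
```

Emit:
send_rows --pt "0 -5 -0.5 -0.025" --pt "0 -5 -0.5 -0.025" --pt "0 -5 -1 -0.025" --pt "0 -5 -1 -0.025" --pt "0 -5 -1 -0.025" --pt "0 -3 -1 -0.025" --pt "0 -2 -1 0" --pt "0 0 0 0"

```text
time_s: 14.0
tcp_pos: [0.5811, 0.0066, 0.0253]
tcp_rot: [-1.334, 1.123, 1.334]
contact_force: [0.8, -0.4, 0.5]
finger_gap: 0.0851
```

```bash
python3 - <<'E'
from h import *; import cv2
t=b2w([-.051,-.068]); to(t[0],t[1],.025,90)
b=viewer.grab_frame("scene")[145:265,190:380,::-1]; cv2.imwrite("pics/p7.png",cv2.resize(b,None,fx=4,fy=4,interpolation=cv2.INTER_CUBIC))
E
```

```text
t 14.0 tcp [0.5811 0.0066 0.0253] bay [-0.0547 -0.069 ] ztool ang bay(deg) 89.98441515663941 F [ 0.7734 -0.3541  0.4948] gap 0.0851111286998051
to shift [ 0.3437 -3.7106  0.9897] turn -0.00027200683004968695
```

View pics/p7.png

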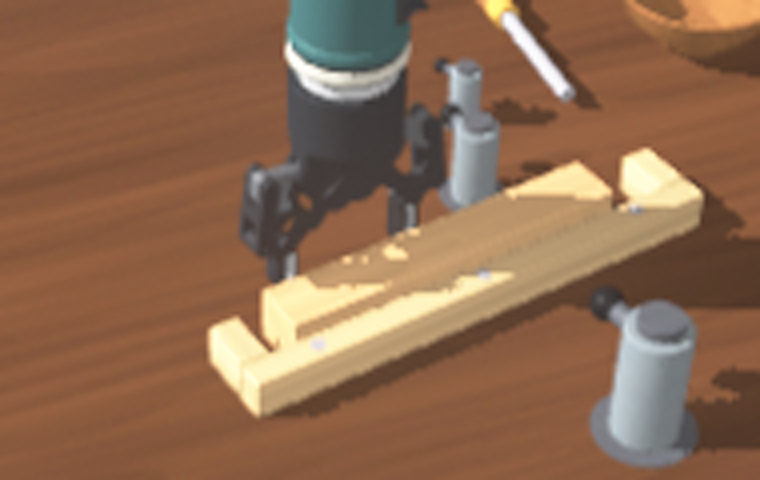

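The blank is parallel to the fence, between the cheeks, with its far edge running from (297,330) to (610,195). A few mm remain, so I'll press gently until the fence pushes back.

Emit:
send_rows --pt "0 -1 0 0" --pt "0 -1 0 0" --pt "0 -1 0 0" --pt "0 -1 0 0" --pt "0 -1 0 0" --pt "0 0 0 0"

```text
time_s: 14.65
tcp_pos: [0.5847, 0.0076, 0.0251]
tcp_rot: [-1.333, 1.124, 1.336]
contact_force: [-5.1, -0.7, 3.3]
finger_gap: 0.085
```

```bash
python3 -c "
from h import *
st()"
```

```text
t 14.65 tcp [0.5847 0.0076 0.0251] bay [-0.051  -0.0686] ztool ang bay(deg) 90.01418223138272 F [-5.1454 -0.6552  3.347 ] gap 0.08500001926110269
```

Emit:
send_rows --pt "0 -1 0 0" --pt "0 -0.5 0 0" --pt "0 0 0 0"

```text
time_s: 14.95
tcp_pos: [0.5847, 0.0076, 0.0249]
tcp_rot: [-1.332, 1.126, 1.339]
contact_force: [-7.8, -2.2, 6.1]
finger_gap: 0.085
```

Emit:
send_rows --pt "0 12 0 0" --pt "0 12 0 0" --pt "-45 0 0 0" --pt "-45 0 0 0" --pt "0 45 0 0" --pt "0 45 0 0" --pt "0 0 0 0"

```text
time_s: 15.65
tcp_pos: [0.4675, -0.0128, 0.1146]
tcp_rot: [-1.328, 1.128, 1.337]
contact_force: [0.6, 0.7, 0.9]
finger_gap: 0.0851
```

```bash
python3 - <<'E'
from h import *; import cv2
st()
b=viewer.grab_frame("scene")[165:260,230:375,::-1]; b=cv2.resize(b,None,fx=4,fy=3.99,interpolation=cv2.INTER_CUBIC)
a=viewer.grab_frame("side")[165:285,190:240,::-1]; a=cv2.resize(a,(200,480),interpolation=cv2.INTER_CUBIC)
c=np.zeros((480,780,3),np.uint8); c[:b.shape[0],:580]=b; c[:,580:]=a; cv2.imwrite("pics/p8.png",c)
E
```

```text
t 15.65 tcp [ 0.4675 -0.0128  0.1146] bay [-0.1699 -0.0687] ztool ang bay(deg) 89.82840668220653 F [0.5982 0.6751 0.9269] gap 0.08508945631207136
```

View pics/p8.png

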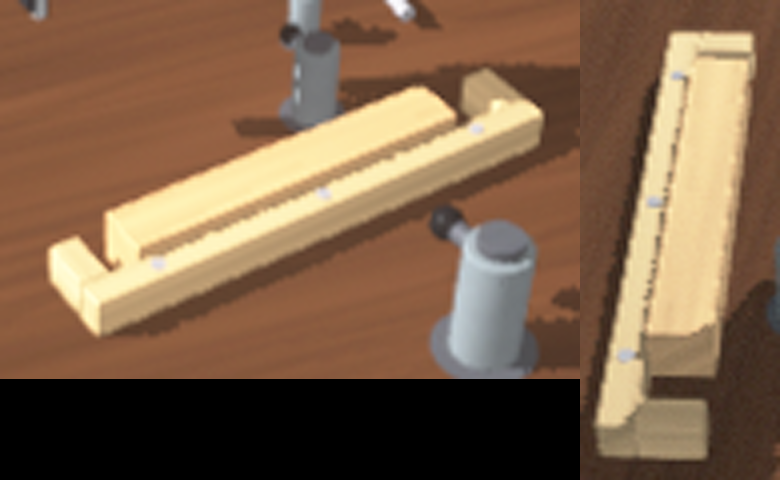

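The last picture shows the blank parallel to the fence and close to it, between the cheeks. I'll measure both ends.

```bash
python3 - <<'E'
from h import *
for n,f,ps in [("scene",lambda u,v:(230+u/4,165+v/3.99),[(105,213),(140,245),(420,87),(457,113)]),("side",lambda u,v:(190+(u-580)/4,165+v/4),[(750,62),(695,58),(718,327),(647,337)])]:
    P=[w2b(at(n,*f(*p),.04)) for p in ps]; print(n,*P,"R",(P[0]+P[1])/2,"L",(P[2]+P[3])/2)
E
```

```text
scene [-0.0375 -0.1391] [ 0.0003 -0.1356] [-0.0365  0.118 ] [-0.0003  0.1218] R [-0.0186 -0.1373] L [-0.0184  0.1199]
side [-0.0415 -0.1341] [-0.0012 -0.1376] [-0.0438  0.1153] [-0.0023  0.1243] R [-0.0213 -0.1359] L [-0.023   0.1198]
```

Both ends measure within about 3 mm of x = -0.020 in both cameras, and the blank lies between the cheeks. I'm handing in.

```bash
python3 -c "
from rig import r
print(r.sign_off())"
```

```text
the job is handed in; nothing more can be done
None
```

The blank is in the bay, flat against the back fence between the two end cheeks, and the job is handed in at about 16 s of the 69 s allowed.

I pushed it towards the fence with both open fingertips while turning it to about 17°. I then pushed the right end face so the left end slid in behind the 68 mm post. Last, I swung the right end in from the near side and pressed it home, with about 10 N showing at the end of the press.

| Check | blank_left (bay frame) | blank_right (bay frame) |
|---|---|---|
| Waypoint, computed from the arm's position | x ≈ -0.030, y ≈ 0.114 | x ≈ -0.107, y ≈ -0.135 |
| Waypoint, scene camera a little later | x ≈ -0.029, y ≈ 0.122 | x ≈ -0.103, y ≈ -0.127 |
| Final, scene camera | x = -0.018, y = 0.120 | x = -0.019, y = -0.137 |
| Final, side camera | x = -0.023, y = 0.120 | x = -0.021, y = -0.136 |

- **Disagreement:** the two cameras differ by 3 to 5 mm in x, which stays within the limits of -0.028 to -0.012.
- **Other objects:** I sent the arm nowhere near the bowl, gouge or tin. I did not measure their positions again at the end.

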